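# Put the microscope objectives away in their cups

### The arm

A 6-joint arm with a two-finger parallel gripper is mounted at the origin on the work surface. World frame = base frame: x ahead of the robot, y to its left, z up, the work surface at z = 0. Lengths are in m, angles in degrees, forces in N, time in s.
With the tool pointing down it reaches from about 0.375 to 0.9 m from the base axis. Payload 3.1 kg.
Tool frame: the origin (TCP) lies on the centre line of the jaws, within the pads' length; the fingertips stand 8 mm ahead of it and the grasp point (between the pads) lies 11 mm behind it; y points along the fingers, x is the direction in which the jaws open and shut, and the axes are right-handed (so a half turn about y gives the same grasp; the last joint's range is limited). The gripper opens to 87 mm and grips with 3 to 60 N. Pads are 19 mm wide; open, the fingers measure 117 mm over their backs; the gripper's body (75 mm by 190 mm) begins 51 mm behind the grasp point.
Start: joints at [59.444, 30.224, 82.088, -0, 67.689, -10.227], TCP at [0.217, 0.586, 0.231] pointing down, gripper open.
Joint ranges: [-176.69, 176.69], [-43.24, 126.21], [12.49, 139.97], [-82, 262], [0, 151.66], [-163.58, 163.58]. Speed limits (degrees/s): [159.86, 159.86, 180, 180, 180, 180].

### API

Orientations are given as a 3x3 rotation matrix whose columns are the frame's x, y, z axes.
In Python, from rig import read_state, imaging, job, spotter gives the robot as it stands.
- The arm moves only by the tool apply_moves, never from a script. Its argument "steps" is a list of rows, each an object of numbers: "x", "y", "z": the shift along the world's x, y, z in mm; "spin": the turn about the world's z in rad. In form: [{"x": .., "y": .., "z": .., "spin": ..}, ...]. A call has 1 to 12 rows; each row shifts and turns the pose as measured when the row begins; what a row does not reach is not made up. A row lasts 1/10 s, in which the tool goes at most 50 mm and 8.59 degrees, less where a joint would pass 70% of its speed; a pose out of reach is approached as far as the arm can. A call is refused whole if a number of a shift passes 50 or a number of a turn 0.15, either way. A call with a gripper value outside its range is refused whole. "grip" is the finger opening in mm, from 0 to 87, set as the call begins (left out, the last holds). The fingers move at their own pace and stop on an object; the grip force is fixed at half the most. Time passes only in rows, so rows that do not move let the fingers close. It gives the time, the measured TCP pose, the force and the opening at its end, in the units of the state.
- read_state(): the state, without advancing time (a new reading comes with each control period).
- imaging.capture(name): name is "side" or "top" or "wrist"; returns the picture (384x512x3 uint8, red, green, blue); there is no depth.
- imaging.camera_params(name): a dict with "fov_y" (degrees; the focal length in pixels is half the picture's height over the tangent of half this angle, whatever the lens; pixels are square), "cx", "cy" (the principal point, pixels), "R" (3x3) and "t" (3): a world point X has camera coordinates R X + t. Camera axes: x right, y down, z forward; pixel columns grow to the right and rows downward; lengths in m; the calibration is good to about 2 mm. A picture is of the moment at which its call begins: read the wrist's pose just before it. camera_params takes no time and is no camera call; for the wrist camera it gives the pose at the moment of the call.
- job.hand_in(): hands the job in, once; it reports no verdict.
Trained networks look in the newest picture that a camera, given by its name, has taken for a name from the list of things; names that differ only in an ending like _2 or _b are one class to them, and where a whole thing is asked for, a point or a joint stands for the part that bears it (a point fixed in the world has none). Each returns a list of dicts, best first, with "score" (0 to 1); they miss things now and then, are a little off and sometimes report something else, mostly with a low value. They report only what shows in the picture. A call takes as long as a camera call. They do not tell look-alikes from the thing itself.
- spotter.cut_out(name, camera): "mask" (384x512 bool, what is visible of it) and "rect" ([left, top, width, height] in pixels, round what is visible of it).
The state is a dict: "time_s": time; "joint_positions": joint angles; "qvel": joint speeds; "tau": joint torques, N m; "position": TCP position; "tcp_rot": TCP orientation; "force": force on the tool from outside, world axes, zero at the start; "moment": the same for the moment, N m; "opening": opening from 0.0 (shut) to 1.0 (fully open).
Only numpy, scipy, OpenCV 4.12 (cv2) and the standard library are available. Lean on these libraries where they do the work, as an engineer would, in place of code of your own. Each camera call takes 0.05 s, during which the arm holds its last target.

### The job

Put the four metal microscope objectives away, each standing upright on the floor of its own white storage cup: the narrowest objective in the narrowest cup, the next in the next, and so on up to the widest in the widest. Do not let any objective fall over, and leave the two black eyepieces standing where they are.

Things in the scene. Friction and masses are not known exactly. Their poses are not given: they have to be found in the camera images.
- objective_narrowest (a point): Centre (30 mm above its foot) of the narrowest microscope objective: bright metal barrel 18 mm in diameter, standing upright, 60 mm tall in all; plain cylinder up to 45 mm, above it a narrower nose of 11 mm with a dark lens on top; dark band round the foot. Loose, 53 to 91 g. z is its axis, up; round, so x and y mean nothing.
- objective_second (a point): Centre (30 mm above its foot) of the second narrowest microscope objective: bright metal barrel 29 mm in diameter, standing upright, 60 mm tall in all; plain cylinder up to 45 mm, above it a narrower nose of 18 mm with a dark lens on top; dark band round the foot. Loose, 98 to 169 g. z is its axis, up; round, so x and y mean nothing.
- objective_third (a point): Centre (30 mm above its foot) of the second widest microscope objective: bright metal barrel 40 mm in diameter, standing upright, 60 mm tall in all; plain cylinder up to 45 mm, above it a narrower nose of 25 mm with a dark lens on top; dark band round the foot. Loose, 158 to 273 g. z is its axis, up; round, so x and y mean nothing.
- objective_widest (a point): Centre (30 mm above its foot) of the widest microscope objective: bright metal barrel 52 mm in diameter, standing upright, 60 mm tall in all; plain cylinder up to 45 mm, above it a narrower nose of 32 mm with a dark lens on top; dark band round the foot. Loose, 225 to 390 g. z is its axis, up; round, so x and y mean nothing.
- cup_narrowest: The narrowest storage cup: shallow round white plastic dish fixed to the table, outside diameter 42 mm, inside 34 mm, rim 12 mm high, inner floor 4 mm above the table. Meant for the narrowest (18 mm) objective. Origin: centre of its underside, on the table. z up.
- cup_second: The second narrowest storage cup: shallow round white plastic dish fixed to the table, outside diameter 53 mm, inside 45 mm, rim 12 mm high, inner floor 4 mm above the table. Meant for the second narrowest (29 mm) objective. Origin: centre of its underside, on the table. z up.
- cup_third: The second widest storage cup: shallow round white plastic dish fixed to the table, outside diameter 64 mm, inside 56 mm, rim 12 mm high, inner floor 4 mm above the table. Meant for the second widest (40 mm) objective. Origin: centre of its underside, on the table. z up.
- cup_widest: The widest storage cup: shallow round white plastic dish fixed to the table, outside diameter 76 mm, inside 68 mm, rim 12 mm high, inner floor 4 mm above the table. Meant for the widest (52 mm) objective. Origin: centre of its underside, on the table. z up.
- eyepiece_short (a point): Centre (20 mm above its foot) of the short eyepiece, which stays where it is: black, mushroom-like, wider above than below, 40 mm tall, foot tube 31 mm, eyecup on top 46 mm in diameter, upright. Loose. z up.
- eyepiece_tall (a point): Centre (28 mm above its foot) of the tall eyepiece, which stays where it is: black, wider above than below, 56 mm tall, foot tube 25 mm, eyecup on top 36 mm in diameter, upright. Loose. z up.
Things that resemble listed ones, but are neither listed nor needed, are in the scene too. What is shaped like the part that bears objective_narrowest but yellow is not meant.

How it is judged:
By the outcome, as a careful person would: the job done as asked, in the order asked, and still so for the second after the job is handed in, with the robot touching nothing.
It also fails if it takes over 112 s, if anything falls off the work surface, if the arm or the gripper's body presses on something with over 40 N, if the wrist force passes 120 N, or if a joint passes its speed limit or range.

## Working session

There is one attempt and no reset: what is moved stays moved. The work goes in short steps, Python scripts to look and compute and a tool call to move; the robot and the scene stay as the last step left them, time stands still between calls to the robot, and variables do not carry over. Pictures are saved under pics/ and viewed, and the job is handed in when it is done.

Besides the shell and the picture viewer there is one more tool, called after "Call:" by a JSON object that holds its "name" and its "arguments", one argument or row to a line. apply_moves: Moves the arm, as the interface text tells. Its arguments: {"type":"object","properties":{"steps":{"type":"array"},"grip":{"type":"number"}},"required":["steps"]}

```bash
ls; mkdir -p pics
python3 - <<'E'
from rig import read_state, imaging, job, spotter
import cv2
s=read_state();print(s)
for n in ("side","top","wrist"):
    p=imaging.capture(n); cv2.imwrite(f"pics/{n}0.png",p[:,:,::-1]); 
    c=imaging.camera_params(n);print(n,c)
E
```

```text
pics
{'time_s': 0.0, 'joint_positions': array([ 5.94456522e+01,  3.02782883e+01,  8.21564183e+01, -2.14930546e-03,
        6.76886766e+01, -1.02263619e+01]), 'qvel': array([-0.02472975,  0.03726998, -0.06666862,  0.00157782,  0.02217782,
       -0.0219193 ]), 'tau': array([ 1.26564151e-03, -4.40049613e+01, -1.76590276e+01,  6.30921288e-02,
        5.83816285e-02, -1.85682702e-04]), 'position': array([0.21672433, 0.585459  , 0.2295787 ]), 'tcp_rot': array([[ 3.47379197e-01, -1.06482778e-03, -9.37724138e-01],
       [ 9.37722334e-01, -1.87207146e-03,  3.47380655e-01],
       [-2.12538717e-03, -9.99997681e-01,  3.48194108e-04]]), 'force': array([-1.23815083,  0.36493893,  0.35986084]), 'moment': array([ 0.04456215, -0.02639281, -0.00029236]), 'opening': 0.9963457139497964}
side {'fov_y': 44.79295145492206, 'cx': 256.2932789532635, 'cy': 189.71589885985418, 'R': array([[ 0.85895533, -0.51204434,  0.00251817],
       [-0.24763959, -0.41971026, -0.87322273],
       [ 0.44818565,  0.74943572, -0.48731481]]), 't': array([-0.43339853,  0.16143607,  0.92487269])}
top {'fov_y': 56.85752269496804, 'cx': 249.69136842650167, 'cy': 189.72393377644613, 'R': array([[-1.20809949e-02, -9.99925629e-01, -1.66923526e-03],
       [-9.95188284e-01,  1.21860543e-02, -9.72202609e-02],
       [ 9.72333719e-02,  4.86685904e-04, -9.95261491e-01]]), 't': array([-0.00819394,  0.53498239,  0.92192082])}
wrist {'fov_y': 61.96354416433232, 'cx': 255.0289004342512, 'cy': 189.27213582174662, 'R': array([[ 0.34791648,  0.93752388, -0.00176043],
       [ 0.89512055, -0.33162102,  0.29797098],
       [ 0.27877111, -0.10524481, -0.95457331]]), 't': array([-0.62396813, -0.03606696,  0.39150399])}
```

View pics/top0.png

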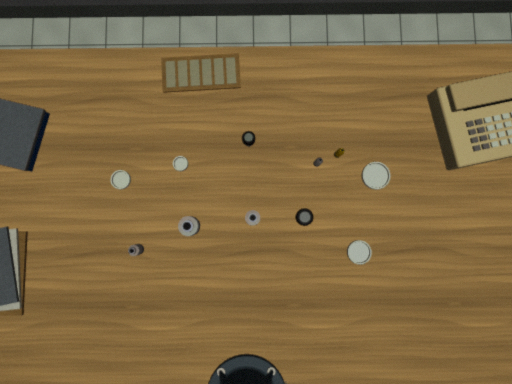

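View pics/side0.png

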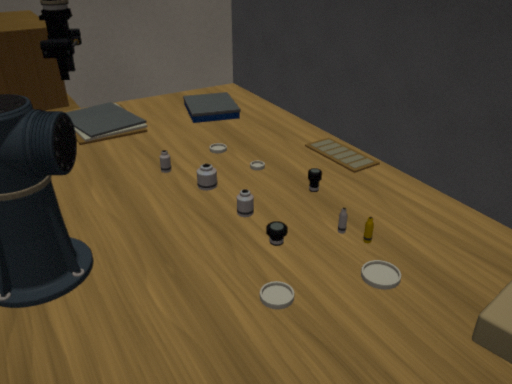

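View pics/wrist0.png

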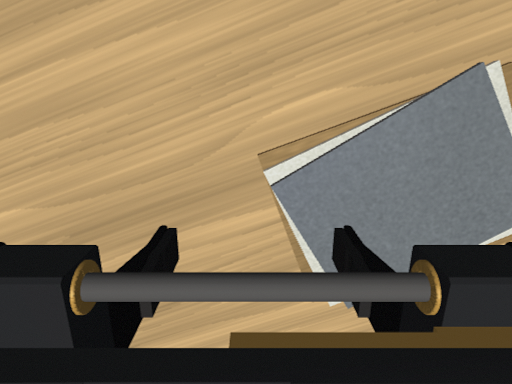

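```bash
cat > h.py <<'E'
from rig import read_state, imaging, job, spotter
import numpy as np, cv2
from scipy.optimize import least_squares
H=384
# profile rings (radius,z)
P={'objective_narrowest':[(9,0),(9,45),(5.5,45),(5.5,60)],'objective_second':[(14.5,0),(14.5,45),(9,45),(9,60)],
'objective_third':[(20,0),(20,45),(12.5,45),(12.5,60)],'objective_widest':[(26,0),(26,45),(16,45),(16,60)],
'cup_narrowest':[(21,0),(21,12)],'cup_second':[(26.5,0),(26.5,12)],'cup_third':[(32,0),(32,12)],'cup_widest':[(38,0),(38,12)],
'eyepiece_short':[(15.5,0),(15.5,25),(23,25),(23,40)],'eyepiece_tall':[(12.5,0),(12.5,35),(18,35),(18,56)]}
def proj(c,X):
    q=np.asarray(X)@np.array(c['R']).T+np.array(c['t']);f=H/2/np.tan(np.radians(c['fov_y'])/2)
    return np.c_[c['cx']+f*q[:,0]/q[:,2],c['cy']+f*q[:,1]/q[:,2]]
def sil(c,name,x,y,z0=0.):
    a=np.linspace(0,2*np.pi,48,endpoint=False)
    m=np.zeros((H*4,512*4),np.uint8); pr=P[name]
    for (r1,z1),(r2,z2) in zip(pr[:-1],pr[1:]):
        X=np.vstack([np.c_[x+r*1e-3*np.cos(a),y+r*1e-3*np.sin(a),np.full(48,z0+z*1e-3)] for r,z in ((r1,z1),(r2,z2))])
        h=cv2.convexHull(((proj(c,X)+.5)*4-.5).round().astype(np.int32)); cv2.fillConvexPoly(m,h,1)
    return m
def cen(m):
    M=cv2.moments(m,True); return np.array([M['m10'],M['m01']])/M['m00']/4-.375, M['m00']/16
def back(c,u,v,z):
    f=H/2/np.tan(np.radians(c['fov_y'])/2);R=np.array(c['R']);t=np.array(c['t'])
    d=R.T@np.array([(u-c['cx'])/f,(v-c['cy'])/f,1]);o=-R.T@t
    return o+d*(z-o[2])/d[2]
E
python3 - <<'E'
from h import *
for cam in ("top","side"):
    imaging.capture(cam);c=imaging.camera_params(cam)
    for n in P:
        for d in spotter.cut_out(n,cam)[:4]:
            m=d['mask'];v,u=np.nonzero(m)
            if len(u)<5: continue
            hz=P[n][-1][1]*.5e-3
            b=back(c,u.mean(),v.mean(),hz)
            # refine: predicted silhouette centroid
            x=b[:2].copy()
            for _ in range(4):
                p,ar=cen(sil(c,n,*x)); x+= (back(c,u.mean(),v.mean(),hz)-back(c,*p,hz))[:2]
            print(cam,n,round(d['score'],2),d['rect'],len(u),'exp %.0f'%ar,(x*1000).round(1))
print(read_state()['time_s'])
E
```

```text
top objective_narrowest 0.56 [315.7, 156.9, 8.3, 9.6] 49 exp 68 [ 609.6 -198.6]
top objective_narrowest 0.46 [333.1, 145.8, 8.2, 12.4] 64 exp 76 [ 634.6 -256.4]
top objective_second 0.62 [126.3, 243.9, 16.6, 14.1] 142 exp 164 [381.9 287.6]
top objective_third 0.71 [245.8, 213.7, 15.7, 9.4] 181 exp 193 [461.4 -19.9]
top objective_widest 0.81 [181.0, 217.4, 20.0, 16.0] 365 exp 368 [441.7 147.6]
top cup_narrowest 0.68 [170.5, 156.3, 16.3, 12.0] 144 exp 204 [613.2 176.2]
top cup_narrowest 0.39 [295.9, 210.5, 19.3, 15.5] 220 exp 206 [ 461.9 -160.3]
top cup_second 0.51 [108.5, 171.2, 21.4, 18.5] 318 exp 331 [570.  339.8]
top cup_second 0.35 [350.1, 238.3, 21.4, 23.2] 465 exp 346 [ 367.4 -304.4]
top cup_third 0.86 [350.1, 240.5, 21.6, 23.8] 478 exp 494 [ 367.4 -304.6]
top cup_widest 0.74 [361.2, 158.6, 30.7, 30.6] 634 exp 655 [ 573.4 -358.7]
top eyepiece_short 0.67 [296.7, 209.5, 16.1, 15.6] 244 exp 262 [ 462.8 -157.1]
top eyepiece_tall 0.73 [240.4, 132.7, 15.0, 15.7] 162 exp 178 [672.1 -11.7]
top eyepiece_tall 0.61 [294.8, 205.8, 20.6, 21.2] 268 exp 173 [ 462.2 -154.2]
side objective_narro
[... 305 characters left out ...]
5.6]
side objective_third 0.95 [237.6, 190.0, 15.8, 26.0] 414 exp 437 [461.7 -19.9]
side objective_widest 0.67 [196.1, 162.7, 20.9, 28.4] 459 exp 494 [443.2 152.4]
side cup_narrowest 0.32 [338.4, 207.0, 10.2, 29.5] 187 exp 230 [ 634.2 -171.2]
side cup_second 0.64 [207.8, 139.8, 21.9, 16.3] 182 exp 162 [572. 344.]
side cup_third 0.98 [259.2, 281.4, 37.2, 26.4] 799 exp 832 [ 367.5 -303.9]
side cup_widest 0.75 [358.3, 260.5, 42.3, 28.8] 971 exp 975 [ 573.9 -357.9]
side cup_widest 0.25 [161.2, 149.6, 8.6, 22.7] 218 exp 340 [397.6 339.8]
side eyepiece_short 0.55 [266.0, 221.4, 23.5, 26.1] 388 exp 440 [ 462.  -156.9]
side eyepiece_tall 0.64 [308.3, 166.7, 14.4, 21.7] 258 exp 288 [671.5 -11.2]
1.25
```

```bash
cat > ov.py <<'E'
from h import *
import sys
EST={'objective_narrowest':(.610,-.198),'objective_second':(.382,.290),'objective_third':(.4615,-.020),'objective_widest':(.4425,.150),
'cup_narrowest':(.613,.176),'cup_second':(.571,.342),'cup_third':(.3675,-.304),'cup_widest':(.5735,-.3585),'eyepiece_short':(.462,-.157),'eyepiece_tall':(.672,-.0115)}
def crops(cam,names,out,est=EST,k=6,w=24,h=24):
    p=imaging.capture(cam)[:,:,::-1];c=imaging.camera_params(cam);L=[]
    for n in names:
        m=cv2.resize(sil(c,n,*est[n]),(512*k,384*k),interpolation=cv2.INTER_NEAREST)
        big=cv2.resize(p,(512*k,384*k),interpolation=cv2.INTER_CUBIC)
        cs,_=cv2.findContours(m,cv2.RETR_EXTERNAL,cv2.CHAIN_APPROX_NONE);cv2.drawContours(big,cs,-1,(0,0,255),1)
        u=cen(sil(c,n,*est[n]))[0];x=int(u[0]*k);y=int(u[1]*k);big=cv2.copyMakeBorder(big,150,150,150,150,cv2.BORDER_CONSTANT)
        q=big[y+150-w*k//2:y+150+w*k//2,x+150-w*k//2:x+150+w*k//2].copy();cv2.putText(q,n[:4]+n[-6:],(2,10),0,.35,(0,0,255));L.append(q)
    while len(L)%5: L.append(np.zeros_like(L[0]))
    cv2.imwrite(out,np.vstack([np.hstack(L[i:i+5]) for i in range(0,len(L),5)]))
E
python3 - <<'E'
from ov import *
crops('top',list(P),'pics/ovt.png',k=5,w=30,h=30);crops('side',list(P),'pics/ovs.png',k=4,w=40)
E
```

```text
(no output)
```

View pics/ovt.png

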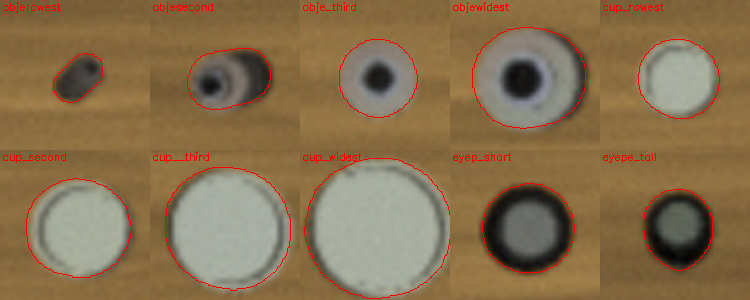

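View pics/ovs.png

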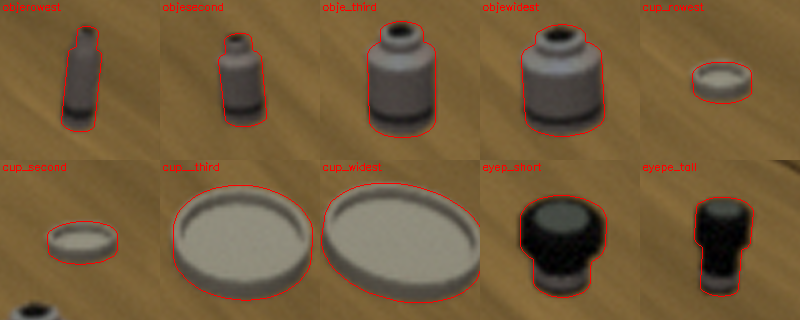

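Call:
{"name": "apply_moves", "arguments": {
  "steps": [
    {"x": 22, "y": -43, "spin": -0.12},
    {"x": 22, "y": -43, "spin": -0.12},
    {"x": 22, "y": -43, "spin": -0.12},
    {"x": 22, "y": -43, "spin": -0.12},
    {"x": 22, "y": -43, "spin": -0.12},
    {"x": 22, "y": -43, "spin": -0.12},
    {"x": 22, "y": -43, "spin": -0.12},
    {"x": 22, "y": -43},
    {"x": 22, "y": -43},
    {"x": 22, "y": -43},
    {"x": 22, "y": -43},
    {"x": 22, "y": -43}
  ],
  "grip": 60
}}

```text
invalid input at $.steps[0]: expected keys x, y, z, spin
```

Call:
{"name": "apply_moves", "arguments": {
  "steps": [
    {"x": 22, "y": -43, "z": 0, "spin": -0.12},
    {"x": 22, "y": -43, "z": 0, "spin": -0.12},
    {"x": 22, "y": -43, "z": 0, "spin": -0.12},
    {"x": 22, "y": -43, "z": 0, "spin": -0.12},
    {"x": 22, "y": -43, "z": 0, "spin": -0.12},
    {"x": 22, "y": -43, "z": 0, "spin": -0.12},
    {"x": 22, "y": -43, "z": 0, "spin": -0.12},
    {"x": 22, "y": -43, "z": 0, "spin": 0},
    {"x": 22, "y": -43, "z": 0, "spin": 0},
    {"x": 22, "y": -43, "z": 0, "spin": 0},
    {"x": 22, "y": -43, "z": 0, "spin": 0},
    {"x": 22, "y": -43, "z": 0, "spin": 0}
  ],
  "grip": 60
}}

```text
time_s: 2.55
position: [0.4865, 0.0584, 0.2333]
tcp_rot: [[0.938, 0.015, -0.345], [0.345, 0.005, 0.938], [0.016, -1.0, -0.0]]
force: [0.2, 1.8, -0.5]
opening: 0.689
```

Call:
{"name": "apply_moves", "arguments": {
  "steps": [
    {"x": 20, "y": -43, "z": 0, "spin": 0},
    {"x": 20, "y": -43, "z": 0, "spin": 0},
    {"x": 20, "y": -43, "z": -10, "spin": 0},
    {"x": 20, "y": -43, "z": -10, "spin": 0},
    {"x": 20, "y": -43, "z": -20, "spin": 0},
    {"x": 20, "y": -40, "z": -20, "spin": 0},
    {"x": 0, "y": 0, "z": -30, "spin": 0},
    {"x": 0, "y": 0, "z": 0, "spin": 0},
    {"x": 0, "y": 0, "z": 0, "spin": 0}
  ]
}}

```text
time_s: 3.45
position: [0.6129, -0.2125, 0.1455]
tcp_rot: [[0.942, 0.029, -0.335], [0.335, -0.001, 0.942], [0.027, -1.0, -0.011]]
force: [-0.5, 0.2, 0.7]
opening: 0.689
```

Run:
```python
from h import *
s=read_state();print(s['position'],s['tcp_rot'])
cv2.imwrite('pics/w1.png',imaging.capture('wrist')[:,:,::-1]);
p=imaging.capture('side')[:,:,::-1];cv2.imwrite('pics/s1.png',cv2.resize(p[150:300,250:450],(800,600)))
```

```text
[ 0.61286277 -0.21253496  0.1455169 ] [[ 0.94170355  0.02873052 -0.33521483]
 [ 0.33538797 -0.00129213  0.94207921]
 [ 0.02663329 -0.99958636 -0.01085268]]
```

View pics/w1.png

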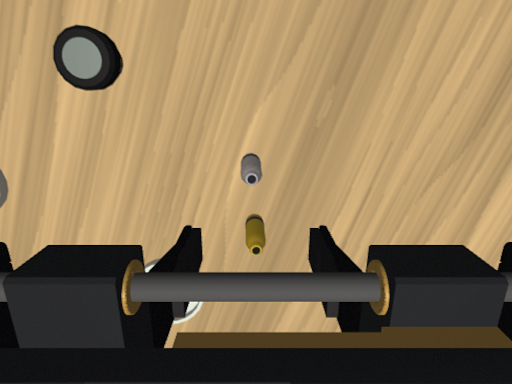

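View pics/s1.png

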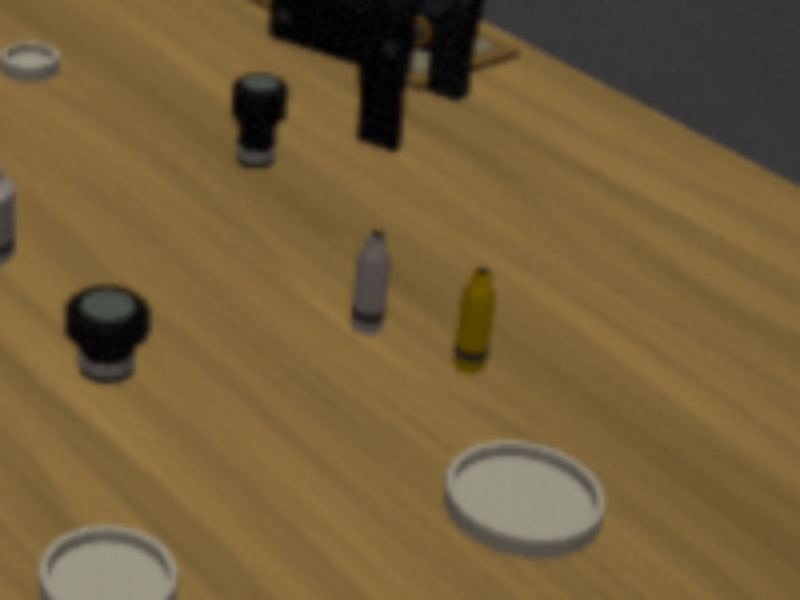

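Call:
{"name": "apply_moves", "arguments": {
  "steps": [
    {"x": -1, "y": 5, "z": 0, "spin": 0},
    {"x": -1, "y": 5, "z": 0, "spin": 0},
    {"x": -1, "y": 4, "z": 0, "spin": 0},
    {"x": 0, "y": 0, "z": -10, "spin": 0},
    {"x": 0, "y": 0, "z": -15, "spin": 0},
    {"x": 0, "y": 0, "z": -15, "spin": 0},
    {"x": 0, "y": 0, "z": -10, "spin": 0},
    {"x": 0, "y": 0, "z": -5, "spin": 0},
    {"x": 0, "y": 0, "z": 0, "spin": 0}
  ]
}}

```text
time_s: 4.45
position: [0.6108, -0.1918, 0.094]
tcp_rot: [[0.939, 0.036, -0.342], [0.343, -0.005, 0.939], [0.032, -0.999, -0.017]]
force: [0.3, -0.7, 0.7]
opening: 0.688
```

```bash
cat > st.py <<'E'
from rig import read_state
s=read_state();print(s['time_s'],(s['position']*1000).round(1),'appr',s['tcp_rot'][:,1].round(4),'jaw',s['tcp_rot'][:,0].round(3),'op',round(s['opening']*87,1),'F',s['force'].round(1),s['joint_positions'].round(0))
E
python3 st.py
```

```text
4.45 [ 610.8 -191.8   94. ] appr [ 0.0361 -0.0045 -0.9993] jaw [0.939 0.343 0.032] op 59.9 F [ 0.3 -0.7  0.7] [-28.  40.  88.   1.  50. -48.]
```

Call:
{"name": "apply_moves", "arguments": {
  "steps": [
    {"x": 0, "y": 0, "z": 0, "spin": 0},
    {"x": 0, "y": 0, "z": 0, "spin": 0},
    {"x": 0, "y": 0, "z": 0, "spin": 0}
  ]
}}

```text
time_s: 4.75
position: [0.6115, -0.1922, 0.0948]
tcp_rot: [[0.939, 0.038, -0.342], [0.343, -0.005, 0.939], [0.034, -0.999, -0.018]]
force: [1.1, -0.2, -0.4]
opening: 0.687
```

```bash
python3 st.py
```

```text
4.75 [ 611.5 -192.2   94.8] appr [ 0.0377 -0.0054 -0.9993] jaw [0.939 0.343 0.034] op 59.8 F [ 1.1 -0.2 -0.4] [-28.  40.  88.   1.  50. -48.]
```

Call:
{"name": "apply_moves", "arguments": {
  "steps": [
    {"x": -1, "y": -3, "z": -20, "spin": 0},
    {"x": -1, "y": -3, "z": -30, "spin": 0},
    {"x": 0, "y": 0, "z": -20, "spin": 0},
    {"x": 0, "y": 0, "z": -6, "spin": 0},
    {"x": 0, "y": 0, "z": 0, "spin": 0}
  ]
}}

```text
time_s: 5.25
position: [0.6129, -0.2003, 0.0211]
tcp_rot: [[0.938, 0.047, -0.342], [0.343, -0.01, 0.939], [0.041, -0.999, -0.026]]
force: [-0.7, 0.5, 0.0]
opening: 0.688
```

```bash
python3 st.py;python3 - <<'E'
from h import *
cv2.imwrite('pics/w2.png',imaging.capture('wrist')[:,:,::-1]);
p=imaging.capture('side')[:,:,::-1];cv2.imwrite('pics/s2.png',cv2.resize(p[150:300,250:450],(800,600)))
E
```

```text
5.25 [ 612.9 -200.3   21.1] appr [ 0.047  -0.0103 -0.9988] jaw [0.938 0.343 0.041] op 59.8 F [-0.7  0.5  0. ] [-28.  47.  89.   1.  42. -49.]
```

View pics/w2.png

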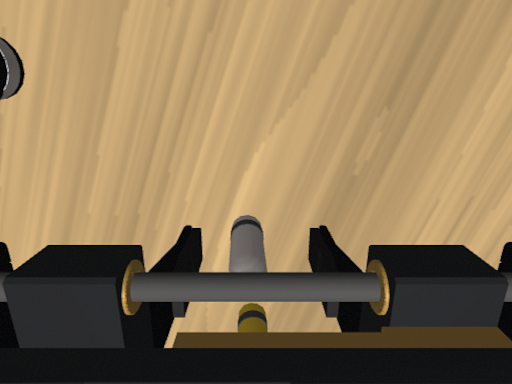

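View pics/s2.png

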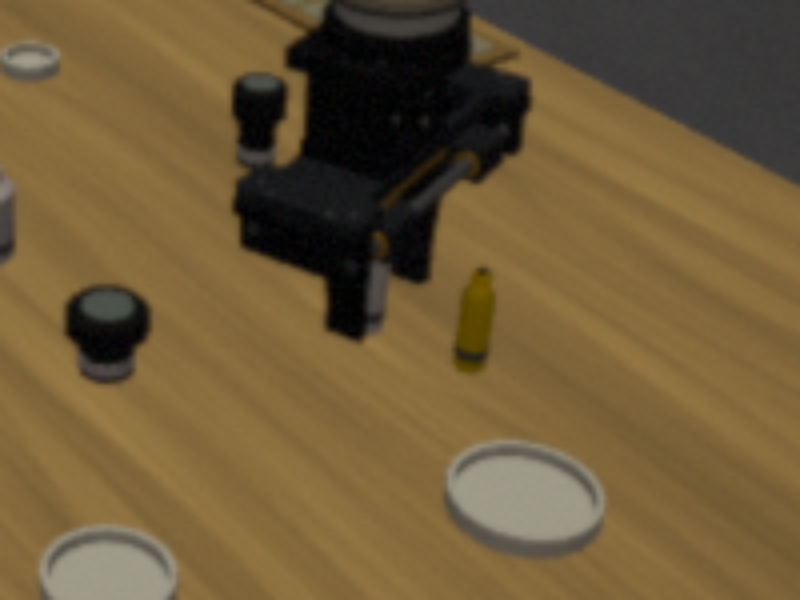

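Call:
{"name": "apply_moves", "arguments": {
  "steps": [
    {"x": -3, "y": 2, "z": 0, "spin": 0}
  ]
}}

```text
time_s: 5.45
position: [0.6117, -0.1992, 0.0235]
tcp_rot: [[0.938, 0.051, -0.342], [0.343, -0.013, 0.939], [0.044, -0.999, -0.03]]
force: [0.4, 0.3, 0.2]
opening: 0.688
```

Call:
{"name": "apply_moves", "arguments": {
  "steps": [
    {"x": 0, "y": 0, "z": 0, "spin": 0},
    {"x": 0, "y": 0, "z": 0, "spin": 0},
    {"x": 0, "y": 0, "z": 0, "spin": 0},
    {"x": 0, "y": 0, "z": 0, "spin": 0}
  ],
  "grip": 10
}}

```text
time_s: 5.85
position: [0.6126, -0.1993, 0.0265]
tcp_rot: [[0.938, 0.055, -0.343], [0.344, -0.015, 0.939], [0.047, -0.998, -0.033]]
force: [0.2, -0.1, 0.3]
opening: 0.413
```

```bash
python3 st.py;python3 - <<'E'
from h import *
p=imaging.capture('side')[:,:,::-1];cv2.imwrite('pics/s3.png',cv2.resize(p[150:300,250:450],(800,600)))
E
```

```text
5.85 [ 612.6 -199.3   26.5] appr [ 0.055  -0.0146 -0.9984] jaw [0.938 0.344 0.047] op 35.9 F [ 0.2 -0.1  0.3] [-28.  46.  89.   1.  41. -49.]
```

View pics/s3.png

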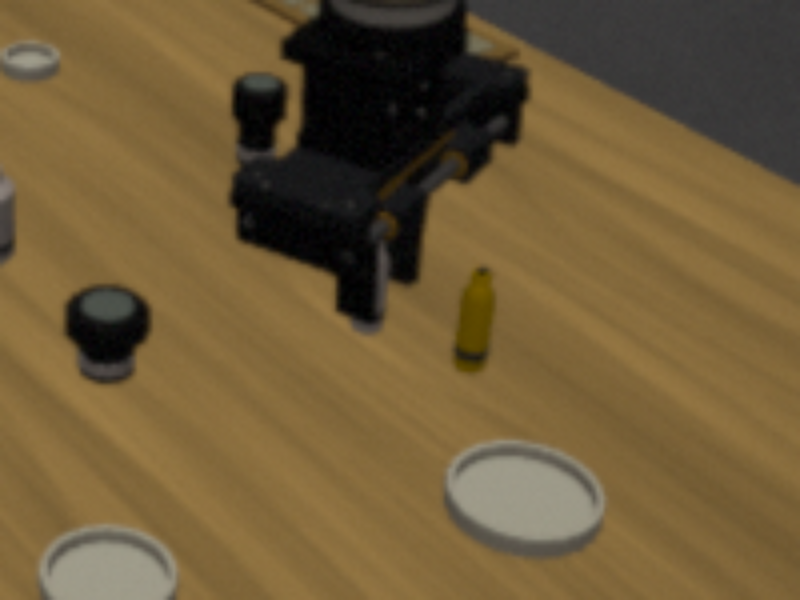

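Call:
{"name": "apply_moves", "arguments": {
  "steps": [
    {"x": -3, "y": 1, "z": -4, "spin": 0},
    {"x": -1, "y": 0.5, "z": -3, "spin": 0},
    {"x": -0.3, "y": 0, "z": -1, "spin": 0},
    {"x": -0.3, "y": 0, "z": -1, "spin": 0},
    {"x": 0, "y": 0, "z": -0.8, "spin": 0}
  ]
}}

```text
time_s: 6.4
position: [0.6082, -0.1983, 0.0204]
tcp_rot: [[0.938, 0.057, -0.343], [0.344, -0.016, 0.939], [0.048, -0.998, -0.035]]
force: [-0.9, 1.2, 4.8]
opening: 0.192
```

```bash
python3 st.py;python3 - <<'E'
from h import *
p=imaging.capture('side')[:,:,::-1];cv2.imwrite('pics/s4.png',cv2.resize(p[150:300,250:450],(800,600)))
E
```

```text
6.4 [ 608.2 -198.3   20.4] appr [ 0.057  -0.0163 -0.9982] jaw [0.938 0.344 0.048] op 16.7 F [-0.9  1.2  4.8] [-28.  46.  90.   1.  40. -49.]
```

View pics/s4.png

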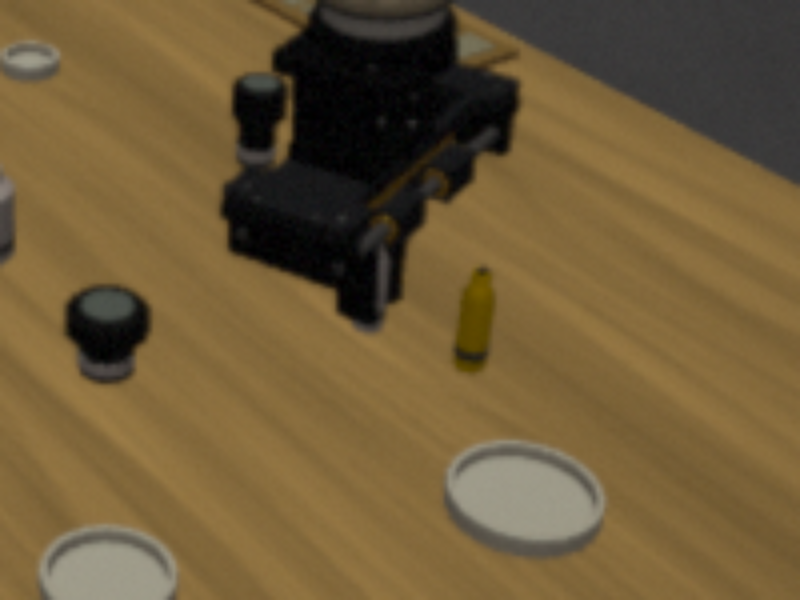

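Call:
{"name": "apply_moves", "arguments": {
  "steps": [
    {"x": 0, "y": 0, "z": 15, "spin": 0},
    {"x": 0, "y": 0, "z": 25, "spin": -0.1},
    {"x": 0, "y": 0, "z": 25, "spin": -0.15},
    {"x": 0, "y": 10, "z": 20, "spin": -0.15},
    {"x": 0, "y": 18, "z": 5, "spin": -0.15},
    {"x": 0, "y": 18, "z": 0, "spin": -0.15},
    {"x": 0, "y": 18, "z": 0, "spin": -0.15},
    {"x": 0, "y": 18, "z": 0, "spin": -0.15},
    {"x": 0, "y": 18, "z": 0, "spin": -0.15},
    {"x": 0, "y": 18, "z": 0, "spin": -0.15},
    {"x": 0, "y": 18, "z": 0, "spin": -0.15},
    {"x": 0, "y": 18, "z": 0, "spin": -0.15}
  ]
}}

```text
time_s: 7.65
position: [0.6052, -0.0409, 0.119]
tcp_rot: [[0.311, -0.012, 0.95], [-0.949, -0.058, 0.31], [0.051, -0.998, -0.03]]
force: [-0.7, -0.1, -0.4]
opening: 0.19
```

```bash
python3 st.py
```

```text
7.65 [605.2 -40.9 119. ] appr [-0.0123 -0.0577 -0.9983] jaw [ 0.311 -0.949  0.051] op 16.5 F [-0.7 -0.1 -0.4] [-13.  37.  90.  -4.  53.  62.]
```

Call:
{"name": "apply_moves", "arguments": {
  "steps": [
    {"x": 0, "y": 22, "z": 0, "spin": -0.15},
    {"x": 0, "y": 22, "z": 0, "spin": -0.15},
    {"x": 0, "y": 22, "z": 0, "spin": -0.15},
    {"x": 0, "y": 22, "z": 0, "spin": -0.15},
    {"x": 0, "y": 22, "z": 0, "spin": -0.15},
    {"x": 1, "y": 22, "z": 0, "spin": -0.15},
    {"x": 1, "y": 22, "z": 0, "spin": -0.15},
    {"x": 1, "y": 22, "z": 0, "spin": -0.15},
    {"x": 1, "y": 15, "z": -10, "spin": -0.12},
    {"x": 0, "y": 0, "z": -10, "spin": 0}
  ]
}}

```text
time_s: 8.65
position: [0.6079, 0.1608, 0.1042]
tcp_rot: [[-0.844, -0.056, 0.534], [-0.535, -0.001, -0.845], [0.048, -0.998, -0.029]]
force: [-0.9, -0.6, -0.8]
opening: 0.191
```

```bash
python3 st.py
```

```text
8.65 [607.9 160.8 104.2] appr [-0.0557 -0.001  -0.9984] jaw [-0.844 -0.535  0.048] op 16.7 F [-0.9 -0.6 -0.8] [  5.  41.  85.   0.  58. 152.]
```

Call:
{"name": "apply_moves", "arguments": {
  "steps": [
    {"x": 3, "y": 8, "z": -10, "spin": 0},
    {"x": 2, "y": 7, "z": -15, "spin": 0},
    {"x": 0, "y": 0, "z": -20, "spin": 0},
    {"x": 0, "y": 0, "z": -10, "spin": 0},
    {"x": 0, "y": 0, "z": 0, "spin": 0}
  ]
}}

```text
time_s: 9.15
position: [0.612, 0.1749, 0.0434]
tcp_rot: [[-0.84, -0.06, 0.539], [-0.54, -0.003, -0.842], [0.052, -0.998, -0.03]]
force: [-0.1, 0.9, -1.5]
opening: 0.193
```

```bash
python3 st.py;python3 - <<'E'
from h import *
cv2.imwrite('pics/w5.png',imaging.capture('wrist')[:,:,::-1]);
p=imaging.capture('side')[:,:,::-1];cv2.imwrite('pics/s5.png',cv2.resize(p[80:230,180:380],(800,600)))
E
```

```text
9.15 [612.  174.9  43.4] appr [-0.0596 -0.0025 -0.9982] jaw [-0.84  -0.54   0.052] op 16.8 F [-0.1  0.9 -1.5] [  6.  46.  85.   0.  53. 153.]
```

View pics/w5.png

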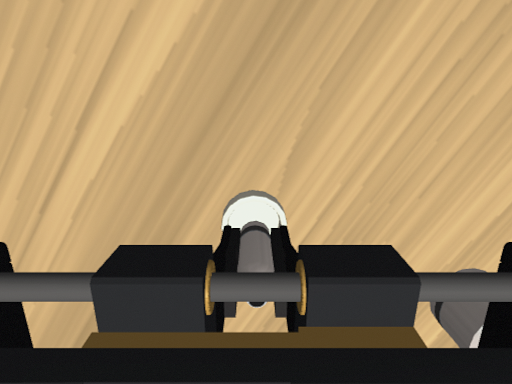

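View pics/s5.png

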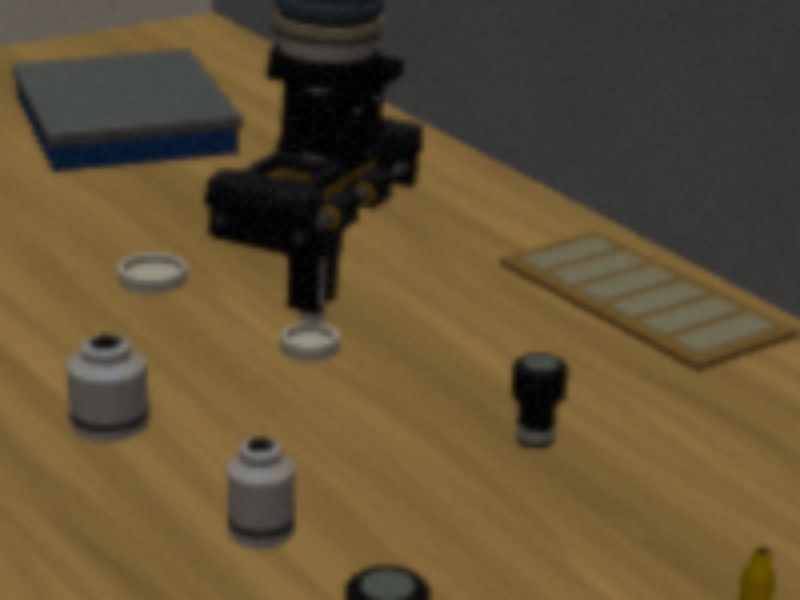

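Call:
{"name": "apply_moves", "arguments": {
  "steps": [
    {"x": 1.5, "y": 1, "z": -10, "spin": 0},
    {"x": 0.5, "y": 0, "z": -6, "spin": 0},
    {"x": 0, "y": 0, "z": -3, "spin": 0}
  ]
}}

```text
time_s: 9.55
position: [0.6172, 0.1758, 0.0269]
tcp_rot: [[-0.841, -0.052, 0.539], [-0.54, -0.002, -0.842], [0.045, -0.999, -0.027]]
force: [0.7, -1.2, -1.1]
opening: 0.191
```

```bash
python3 st.py
```

```text
9.55 [617.2 175.8  26.9] appr [-0.0521 -0.0018 -0.9986] jaw [-0.841 -0.54   0.045] op 16.6 F [ 0.7 -1.2 -1.1] [  6.  48.  85.   0.  51. 153.]
```

Call:
{"name": "apply_moves", "arguments": {
  "steps": [
    {"x": -3, "y": 0, "z": -3, "spin": 0},
    {"x": 0, "y": 0, "z": -2, "spin": 0}
  ]
}}

```text
time_s: 9.75
position: [0.6156, 0.1757, 0.0241]
tcp_rot: [[-0.841, -0.049, 0.539], [-0.54, -0.002, -0.842], [0.042, -0.999, -0.025]]
force: [-5.6, -0.4, 19.7]
opening: 0.193
```

```bash
python3 st.py
```

```text
9.75 [615.6 175.7  24.1] appr [-0.0492 -0.0018 -0.9988] jaw [-0.841 -0.54   0.042] op 16.8 F [-5.6 -0.4 19.7] [  6.  48.  85.   0.  50. 153.]
```

Call:
{"name": "apply_moves", "arguments": {
  "steps": [
    {"x": 0, "y": 0, "z": 0.5, "spin": 0},
    {"x": 0, "y": 0, "z": 0, "spin": 0},
    {"x": 0, "y": 0, "z": 0, "spin": 0},
    {"x": 0, "y": 0, "z": 0, "spin": 0}
  ],
  "grip": 45
}}

```text
time_s: 10.15
position: [0.6159, 0.1758, 0.0262]
tcp_rot: [[-0.841, -0.047, 0.539], [-0.54, -0.002, -0.842], [0.04, -0.999, -0.024]]
force: [-0.5, 0.6, 0.4]
opening: 0.462
```

```bash
python3 st.py;python3 - <<'E'
from h import *
cv2.imwrite('pics/w6.png',imaging.capture('wrist')[:,:,::-1]);
p=imaging.capture('side')[:,:,::-1];cv2.imwrite('pics/s6.png',cv2.resize(p[120:195,210:310],(800,600)))
E
```

```text
10.15 [615.9 175.8  26.2] appr [-0.0468 -0.0016 -0.9989] jaw [-0.841 -0.54   0.04 ] op 40.2 F [-0.5  0.6  0.4] [  6.  47.  85.   0.  50. 153.]
```

View pics/w6.png

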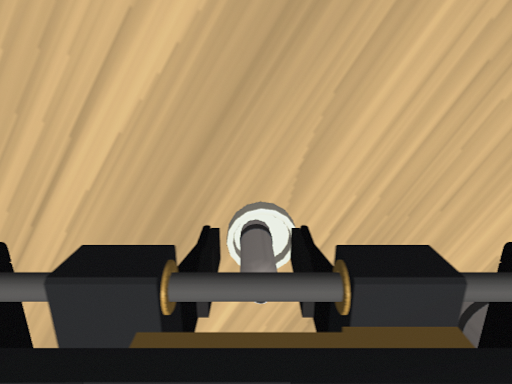

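View pics/s6.png

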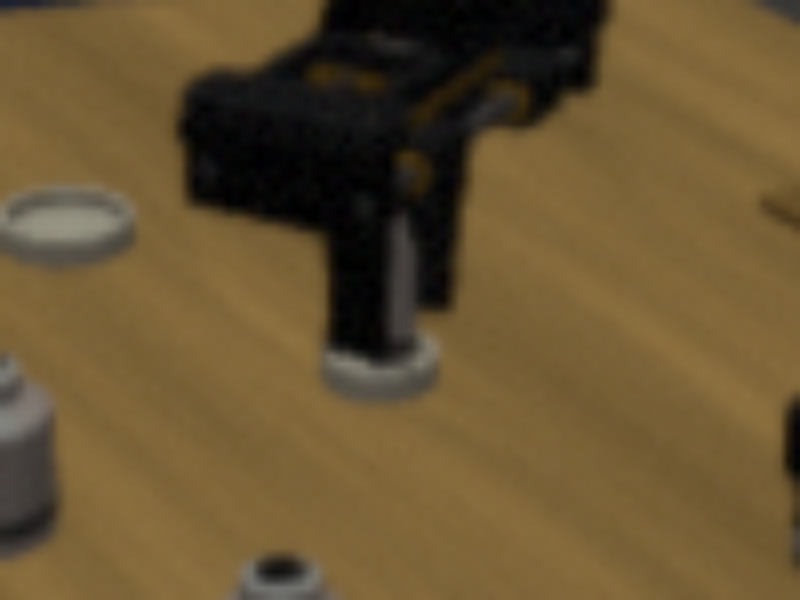

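Call:
{"name": "apply_moves", "arguments": {
  "steps": [
    {"x": 0, "y": 0, "z": 15, "spin": 0},
    {"x": 0, "y": 0, "z": 25, "spin": 0},
    {"x": 0, "y": 0, "z": 30, "spin": 0},
    {"x": -10, "y": 5, "z": 15, "spin": 0},
    {"x": -25, "y": 12, "z": 0, "spin": 0.15},
    {"x": -30, "y": 15, "z": 0, "spin": 0.15},
    {"x": -30, "y": 15, "z": 0, "spin": 0.15},
    {"x": -30, "y": 15, "z": 0, "spin": 0},
    {"x": -30, "y": 15, "z": 0, "spin": 0},
    {"x": -30, "y": 15, "z": 0, "spin": 0},
    {"x": -20, "y": 10, "z": 0, "spin": 0},
    {"x": -10, "y": 5, "z": 0, "spin": 0}
  ],
  "grip": 70
}}

```text
time_s: 11.45
position: [0.388, 0.2853, 0.1207]
tcp_rot: [[-0.514, -0.038, 0.857], [-0.857, -0.02, -0.515], [0.037, -0.999, -0.022]]
force: [0.8, 0.5, -0.6]
opening: 0.802
```

```bash
python3 st.py
python3 - <<'E'
from h import *
p=imaging.capture('top')[:,:,::-1];cv2.imwrite('pics/t7.png',p)
E
```

```text
11.45 [388.  285.3 120.7] appr [-0.0384 -0.0204 -0.9991] jaw [-0.514 -0.857  0.037] op 69.7 F [ 0.8  0.5 -0.6] [ 23.  30. 106.  -0.  46. 144.]
```

View pics/t7.png

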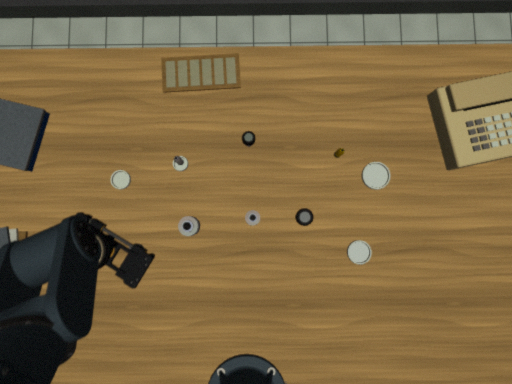

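Call:
{"name": "apply_moves", "arguments": {
  "steps": [
    {"x": -3, "y": 3, "z": -10, "spin": 0},
    {"x": -2, "y": 1, "z": -20, "spin": 0},
    {"x": 0, "y": 0, "z": -25, "spin": 0},
    {"x": 0, "y": 0, "z": -15, "spin": 0},
    {"x": 0, "y": 0, "z": -5, "spin": 0}
  ]
}}

```text
time_s: 12.0
position: [0.3871, 0.2906, 0.0431]
tcp_rot: [[-0.516, -0.03, 0.856], [-0.856, -0.017, -0.516], [0.03, -0.999, -0.017]]
force: [0.1, -0.6, 0.0]
opening: 0.805
```

```bash
python3 st.py
python3 - <<'E'
from h import *
cv2.imwrite('pics/w8.png',imaging.capture('wrist')[:,:,::-1])
E
```

```text
12.0 [387.1 290.6  43.1] appr [-0.0302 -0.0168 -0.9994] jaw [-0.516 -0.856  0.03 ] op 70.0 F [ 0.1 -0.6  0. ] [ 24.  39. 109.  -0.  34. 145.]
```

View pics/w8.png

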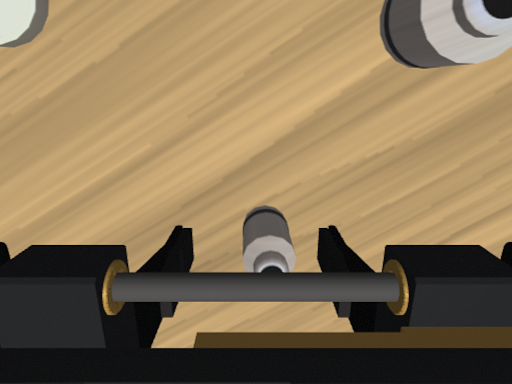

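Call:
{"name": "apply_moves", "arguments": {
  "steps": [
    {"x": -3, "y": -1, "z": -12, "spin": 0},
    {"x": -3, "y": -1, "z": -9, "spin": 0},
    {"x": -1, "y": 0, "z": -4, "spin": 0},
    {"x": -0.5, "y": -0.3, "z": -1, "spin": 0}
  ]
}}

```text
time_s: 12.45
position: [0.3827, 0.2881, 0.0162]
tcp_rot: [[-0.518, -0.027, 0.855], [-0.855, -0.015, -0.519], [0.027, -1.0, -0.015]]
force: [0.4, -0.1, 0.7]
opening: 0.81
```

```bash
python3 st.py
python3 - <<'E'
from h import *
cv2.imwrite('pics/w9.png',imaging.capture('wrist')[:,:,::-1])
E
```

```text
12.45 [382.7 288.1  16.2] appr [-0.0268 -0.0154 -0.9995] jaw [-0.518 -0.855  0.027] op 70.5 F [ 0.4 -0.1  0.7] [ 24.  42. 110.  -0.  30. 145.]
```

View pics/w9.png

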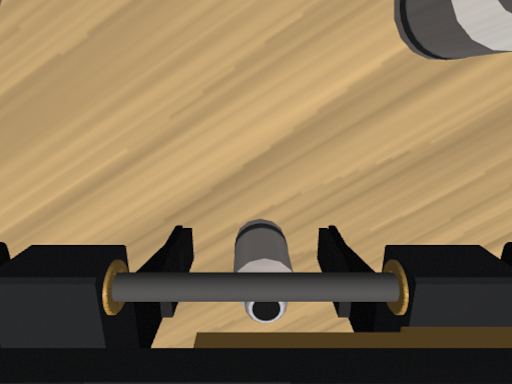

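Call:
{"name": "apply_moves", "arguments": {
  "steps": [
    {"x": -0.3, "y": -0.5, "z": -0.3, "spin": 0},
    {"x": -0.3, "y": -0.5, "z": -0.5, "spin": 0},
    {"x": -0.3, "y": -0.2, "z": -0.5, "spin": 0},
    {"x": -0.3, "y": -0.2, "z": -0.5, "spin": 0},
    {"x": -0.3, "y": -0.2, "z": -0.5, "spin": 0},
    {"x": -0.3, "y": -0.2, "z": -0.5, "spin": 0},
    {"x": -0.3, "y": -0.2, "z": -0.5, "spin": 0},
    {"x": 0, "y": 0, "z": -0.5, "spin": 0},
    {"x": 0, "y": 0, "z": 0, "spin": 0}
  ],
  "grip": 20
}}

```text
time_s: 13.4
position: [0.3818, 0.2867, 0.015]
tcp_rot: [[-0.518, -0.022, 0.855], [-0.855, -0.013, -0.518], [0.023, -1.0, -0.012]]
force: [-1.0, 0.3, -1.4]
opening: 0.323
```

```bash
python3 st.py
```

```text
13.4 [381.8 286.7  15. ] appr [-0.0224 -0.0135 -0.9997] jaw [-0.518 -0.855  0.023] op 28.1 F [-1.   0.3 -1.4] [ 24.  42. 111.  -0.  29. 145.]
```

Call:
{"name": "apply_moves", "arguments": {
  "steps": [
    {"x": 0, "y": 0, "z": -0.5, "spin": 0},
    {"x": 0, "y": 0, "z": 3, "spin": 0},
    {"x": 0, "y": 0, "z": 3, "spin": 0},
    {"x": 0, "y": 0, "z": 0, "spin": 0}
  ],
  "grip": 36
}}

```text
time_s: 13.8
position: [0.3817, 0.2866, 0.0206]
tcp_rot: [[-0.518, -0.023, 0.855], [-0.855, -0.014, -0.518], [0.023, -1.0, -0.012]]
force: [0.9, 0.1, -0.1]
opening: 0.412
```

```bash
python3 st.py
```

```text
13.8 [381.7 286.6  20.6] appr [-0.0227 -0.0136 -0.9996] jaw [-0.518 -0.855  0.023] op 35.8 F [ 0.9  0.1 -0.1] [ 24.  41. 111.  -0.  30. 145.]
```

Call:
{"name": "apply_moves", "arguments": {
  "steps": [
    {"x": 0, "y": 0, "z": 0, "spin": 0},
    {"x": 0, "y": 0, "z": 0, "spin": 0},
    {"x": 0, "y": 0, "z": 0, "spin": 0}
  ],
  "grip": 20
}}

```text
time_s: 14.1
position: [0.3818, 0.2867, 0.0208]
tcp_rot: [[-0.518, -0.022, 0.855], [-0.855, -0.014, -0.518], [0.023, -1.0, -0.012]]
force: [-0.6, -0.1, 0.8]
opening: 0.327
```

```bash
python3 st.py
```

```text
14.1 [381.8 286.7  20.8] appr [-0.0224 -0.0135 -0.9997] jaw [-0.518 -0.855  0.023] op 28.4 F [-0.6 -0.1  0.8] [ 24.  41. 111.  -0.  30. 145.]
```

Call:
{"name": "apply_moves", "arguments": {
  "steps": [
    {"x": 0, "y": 0, "z": 15, "spin": 0},
    {"x": 0, "y": 0, "z": 20, "spin": 0},
    {"x": 10, "y": 3, "z": 10, "spin": 0},
    {"x": 20, "y": 6, "z": 0, "spin": 0},
    {"x": 25, "y": 7, "z": 0, "spin": 0},
    {"x": 25, "y": 7, "z": 0, "spin": 0},
    {"x": 25, "y": 7, "z": 0, "spin": 0},
    {"x": 25, "y": 7, "z": 0, "spin": 0},
    {"x": 25, "y": 7, "z": 0, "spin": 0},
    {"x": 15, "y": 5, "z": 0, "spin": 0},
    {"x": 8, "y": 3, "z": 0, "spin": 0},
    {"x": 0, "y": 0, "z": 0, "spin": 0}
  ]
}}

```text
time_s: 15.3
position: [0.5594, 0.3377, 0.0632]
tcp_rot: [[-0.517, -0.036, 0.855], [-0.855, -0.019, -0.518], [0.035, -0.999, -0.021]]
force: [0.1, 1.0, -0.6]
opening: 0.325
```

```bash
python3 st.py
```

```text
15.3 [559.4 337.7  63.2] appr [-0.0364 -0.0192 -0.9992] jaw [-0.517 -0.855  0.035] op 28.3 F [ 0.1  1.  -0.6] [ 21.  45.  83.  -0.  55. 143.]
```

Call:
{"name": "apply_moves", "arguments": {
  "steps": [
    {"x": 6, "y": 2, "z": -5, "spin": 0},
    {"x": 6, "y": 1, "z": -10, "spin": 0},
    {"x": 1, "y": 0, "z": -10, "spin": 0},
    {"x": 0, "y": 0, "z": -5, "spin": 0},
    {"x": 0, "y": 0, "z": 0, "spin": 0}
  ]
}}

```text
time_s: 15.8
position: [0.5684, 0.3395, 0.0287]
tcp_rot: [[-0.516, -0.044, 0.855], [-0.855, -0.022, -0.518], [0.042, -0.999, -0.026]]
force: [-0.3, -0.7, -1.1]
opening: 0.323
```

```bash
python3 st.py
python3 - <<'E'
from h import *
cv2.imwrite('pics/w10.png',imaging.capture('wrist')[:,:,::-1])
p=imaging.capture('side')[:,:,::-1];cv2.imwrite('pics/s10.png',cv2.resize(p[95:170,170:270],(800,600)))
E
```

```text
15.8 [568.4 339.5  28.7] appr [-0.0441 -0.0221 -0.9988] jaw [-0.516 -0.855  0.042] op 28.1 F [-0.3 -0.7 -1.1] [ 21.  48.  81.  -0.  53. 143.]
```

View pics/w10.png

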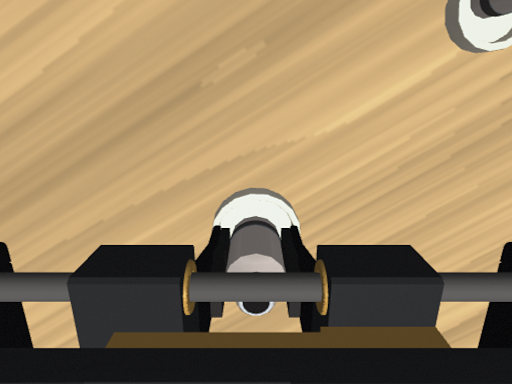

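View pics/s10.png

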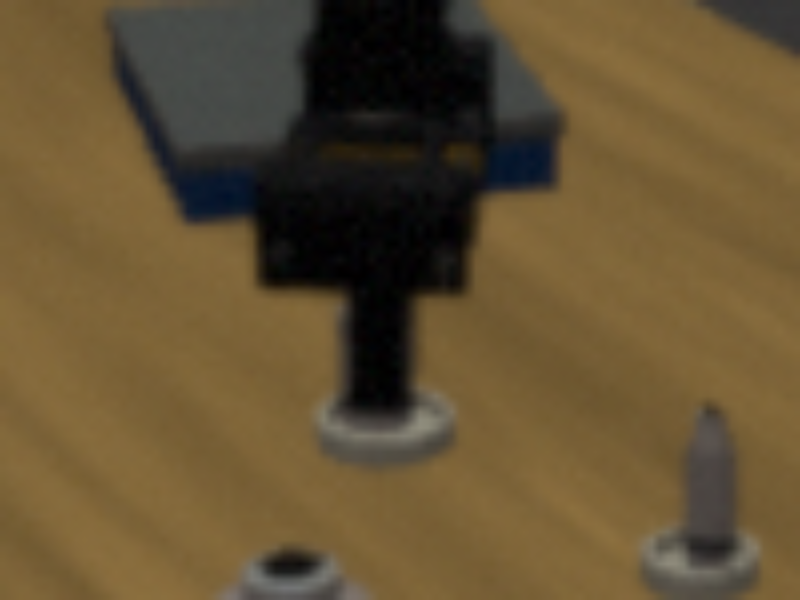

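Call:
{"name": "apply_moves", "arguments": {
  "steps": [
    {"x": 3, "y": 1.5, "z": -3, "spin": 0},
    {"x": 1, "y": 0.5, "z": -2, "spin": 0}
  ]
}}

```text
time_s: 16.1
position: [0.5734, 0.3421, 0.0252]
tcp_rot: [[-0.516, -0.042, 0.855], [-0.856, -0.021, -0.517], [0.04, -0.999, -0.025]]
force: [0.4, -0.4, -1.3]
opening: 0.324
```

```bash
python3 st.py
```

```text
16.1 [573.4 342.1  25.2] appr [-0.0415 -0.0212 -0.9989] jaw [-0.516 -0.856  0.04 ] op 28.2 F [ 0.4 -0.4 -1.3] [ 21.  49.  81.  -0.  53. 143.]
```

Call:
{"name": "apply_moves", "arguments": {
  "steps": [
    {"x": -1.5, "y": -0.5, "z": -1.5, "spin": 0},
    {"x": 0, "y": 0, "z": -1.0, "spin": 0}
  ]
}}

```text
time_s: 16.3
position: [0.5735, 0.3422, 0.0249]
tcp_rot: [[-0.516, -0.038, 0.856], [-0.856, -0.02, -0.517], [0.037, -0.999, -0.022]]
force: [-3.3, -2.3, 4.4]
opening: 0.323
```

```bash
python3 st.py
```

```text
16.3 [573.5 342.2  24.9] appr [-0.0381 -0.0201 -0.9991] jaw [-0.516 -0.856  0.037] op 28.1 F [-3.3 -2.3  4.4] [ 21.  49.  81.  -0.  53. 143.]
```

Call:
{"name": "apply_moves", "arguments": {
  "steps": [
    {"x": 0, "y": 0, "z": 0, "spin": 0},
    {"x": 0, "y": 0, "z": 0, "spin": 0},
    {"x": 0, "y": 0, "z": 0, "spin": 0},
    {"x": 0, "y": 0, "z": 0, "spin": 0}
  ],
  "grip": 55
}}

```text
time_s: 16.7
position: [0.574, 0.3425, 0.0255]
tcp_rot: [[-0.516, -0.036, 0.856], [-0.856, -0.019, -0.517], [0.035, -0.999, -0.021]]
force: [-0.1, -0.5, -0.9]
opening: 0.589
```

```bash
python3 st.py
python3 - <<'E'
from h import *
cv2.imwrite('pics/w11.png',imaging.capture('wrist')[:,:,::-1])
E
```

```text
16.7 [574.  342.5  25.5] appr [-0.0362 -0.0192 -0.9992] jaw [-0.516 -0.856  0.035] op 51.2 F [-0.1 -0.5 -0.9] [ 21.  49.  81.  -0.  53. 143.]
```

View pics/w11.png

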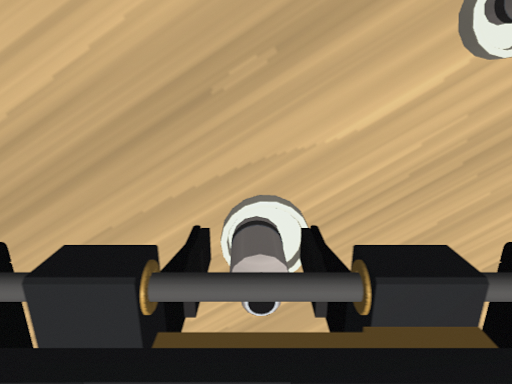

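Call:
{"name": "apply_moves", "arguments": {
  "steps": [
    {"x": 0, "y": 0, "z": 15, "spin": 0},
    {"x": 0, "y": 0, "z": 25, "spin": 0},
    {"x": 0, "y": 0, "z": 30, "spin": 0},
    {"x": -5, "y": -15, "z": 15, "spin": 0},
    {"x": -12, "y": -38, "z": 0, "spin": 0},
    {"x": -12, "y": -38, "z": 0, "spin": 0},
    {"x": -12, "y": -38, "z": 0, "spin": 0},
    {"x": -12, "y": -38, "z": 0, "spin": 0},
    {"x": -12, "y": -38, "z": 0, "spin": 0},
    {"x": -12, "y": -38, "z": 0, "spin": 0},
    {"x": -12, "y": -38, "z": 0, "spin": 0},
    {"x": -12, "y": -35, "z": 0, "spin": 0}
  ],
  "grip": 80
}}

```text
time_s: 17.95
position: [0.4754, 0.022, 0.1263]
tcp_rot: [[-0.508, -0.012, 0.861], [-0.861, -0.016, -0.508], [0.02, -1.0, -0.002]]
force: [0.4, -0.3, -0.2]
opening: 0.922
```

```bash
python3 st.py
```

```text
17.95 [475.4  22.  126.3] appr [-0.0121 -0.0163 -0.9998] jaw [-0.508 -0.861  0.02 ] op 80.2 F [ 0.4 -0.3 -0.2] [-10.  29. 108.  -2.  43. 111.]
```

Call:
{"name": "apply_moves", "arguments": {
  "steps": [
    {"x": -6, "y": -20, "z": -5, "spin": 0},
    {"x": -5, "y": -10, "z": -10, "spin": 0},
    {"x": -2, "y": 0, "z": -15, "spin": 0},
    {"x": 0, "y": 0, "z": -20, "spin": 0},
    {"x": 0, "y": 0, "z": -10, "spin": 0}
  ]
}}

```text
time_s: 18.45
position: [0.4649, -0.0157, 0.0717]
tcp_rot: [[-0.516, 0.002, 0.857], [-0.856, -0.021, -0.516], [0.017, -1.0, 0.012]]
force: [0.1, -0.6, 0.3]
opening: 0.916
```

```bash
python3 st.py
python3 - <<'E'
from h import *
cv2.imwrite('pics/w12.png',imaging.capture('wrist')[:,:,::-1])
E
```

```text
18.45 [464.9 -15.7  71.7] appr [ 0.0015 -0.0207 -0.9998] jaw [-0.516 -0.856  0.017] op 79.7 F [ 0.1 -0.6  0.3] [-15.  34. 112.  -2.  33. 108.]
```

View pics/w12.png

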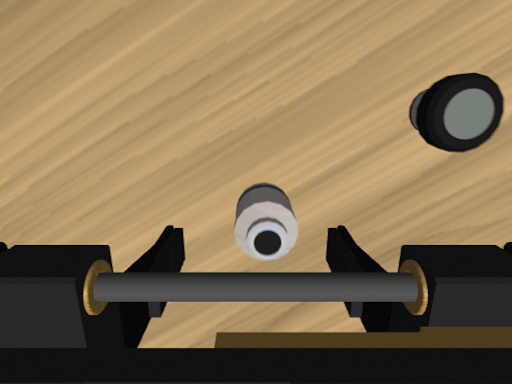

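Call:
{"name": "apply_moves", "arguments": {
  "steps": [
    {"x": -2, "y": -2, "z": -15, "spin": 0},
    {"x": -2, "y": -2, "z": -20, "spin": 0},
    {"x": 0, "y": 0, "z": -12, "spin": 0},
    {"x": 0, "y": 0, "z": -4, "spin": 0},
    {"x": 0, "y": 0, "z": 0, "spin": 0}
  ]
}}

```text
time_s: 19.0
position: [0.4645, -0.0198, 0.0216]
tcp_rot: [[-0.514, 0.008, 0.858], [-0.858, -0.022, -0.514], [0.015, -1.0, 0.018]]
force: [-0.6, -0.1, 0.5]
opening: 0.92
```

```bash
python3 st.py
python3 - <<'E'
from h import *
cv2.imwrite('pics/w13.png',imaging.capture('wrist')[:,:,::-1])
E
```

```text
19.0 [464.5 -19.8  21.6] appr [ 0.0076 -0.0224 -0.9997] jaw [-0.514 -0.858  0.015] op 80.1 F [-0.6 -0.1  0.5] [-16.  40. 114.  -3.  25. 108.]
```

View pics/w13.png

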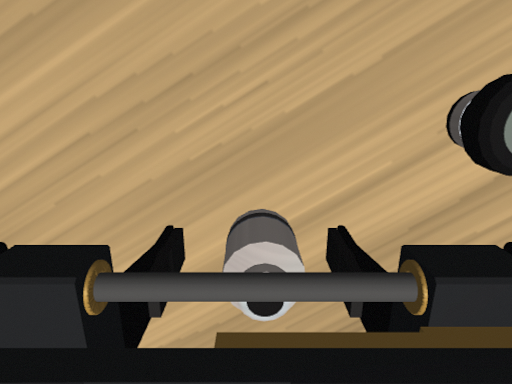

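Call:
{"name": "apply_moves", "arguments": {
  "steps": [
    {"x": -2, "y": -1, "z": -1, "spin": 0},
    {"x": -1.5, "y": 0, "z": -1, "spin": 0},
    {"x": -0.4, "y": 0, "z": -0.8, "spin": 0},
    {"x": -0.4, "y": 0, "z": -0.8, "spin": 0},
    {"x": -0.3, "y": 0, "z": -0.8, "spin": 0},
    {"x": -0.3, "y": 0, "z": -0.7, "spin": 0},
    {"x": 0, "y": 0, "z": -0.5, "spin": 0},
    {"x": 0, "y": 0, "z": 0, "spin": 0}
  ],
  "grip": 30
}}

```text
time_s: 19.85
position: [0.461, -0.0211, 0.0191]
tcp_rot: [[-0.514, 0.014, 0.858], [-0.858, -0.024, -0.513], [0.014, -1.0, 0.024]]
force: [-0.6, -0.1, -1.8]
opening: 0.45
```

```bash
python3 st.py
```

```text
19.85 [461.  -21.1  19.1] appr [ 0.0135 -0.0242 -0.9996] jaw [-0.514 -0.858  0.014] op 39.2 F [-0.6 -0.1 -1.8] [-16.  41. 115.  -3.  24. 108.]
```

Call:
{"name": "apply_moves", "arguments": {
  "steps": [
    {"x": 0, "y": 0, "z": 15, "spin": 0},
    {"x": 0, "y": 0, "z": 25, "spin": 0},
    {"x": -3, "y": -10, "z": 20, "spin": 0},
    {"x": -8, "y": -22, "z": 0, "spin": 0},
    {"x": -9, "y": -28, "z": 0, "spin": 0},
    {"x": -9, "y": -28, "z": 0, "spin": 0},
    {"x": -9, "y": -28, "z": 0, "spin": 0},
    {"x": -9, "y": -28, "z": 0, "spin": 0},
    {"x": -9, "y": -28, "z": 0, "spin": 0},
    {"x": -9, "y": -28, "z": 0, "spin": 0},
    {"x": -9, "y": -25, "z": 0, "spin": 0},
    {"x": -6, "y": -15, "z": 0, "spin": 0}
  ]
}}

```text
time_s: 21.05
position: [0.3748, -0.2662, 0.0773]
tcp_rot: [[-0.508, 0.006, 0.861], [-0.861, -0.02, -0.508], [0.014, -1.0, 0.016]]
force: [0.5, 0.4, -2.7]
opening: 0.449
```

```bash
python3 st.py
```

```text
21.05 [ 374.8 -266.2   77.3] appr [ 0.0065 -0.0203 -0.9998] jaw [-0.508 -0.861  0.014] op 39.1 F [ 0.5  0.4 -2.7] [-49.  33. 114.  -1.  32.  72.]
```

Call:
{"name": "apply_moves", "arguments": {
  "steps": [
    {"x": -3, "y": -15, "z": 0, "spin": 0},
    {"x": -3, "y": -12, "z": -8, "spin": 0},
    {"x": -1, "y": -5, "z": -12, "spin": 0},
    {"x": 0, "y": 0, "z": -15, "spin": 0},
    {"x": 0, "y": 0, "z": -10, "spin": 0},
    {"x": 0, "y": 0, "z": 0, "spin": 0}
  ]
}}

```text
time_s: 21.65
position: [0.3655, -0.3003, 0.0266]
tcp_rot: [[-0.511, 0.004, 0.859], [-0.859, -0.017, -0.511], [0.012, -1.0, 0.012]]
force: [-0.9, 0.3, -1.9]
opening: 0.45
```

```bash
python3 st.py
python3 - <<'E'
from h import *
cv2.imwrite('pics/w14.png',imaging.capture('wrist')[:,:,::-1])
p=imaging.capture('side')[:,:,::-1];cv2.imwrite('pics/s14.png',cv2.resize(p[210:330,200:360],(800,600)))
E
```

```text
21.65 [ 365.5 -300.3   26.6] appr [ 0.0039 -0.0168 -0.9999] jaw [-0.511 -0.859  0.012] op 39.1 F [-0.9  0.3 -1.9] [-53.  40. 113.  -1.  26.  69.]
```

View pics/w14.png

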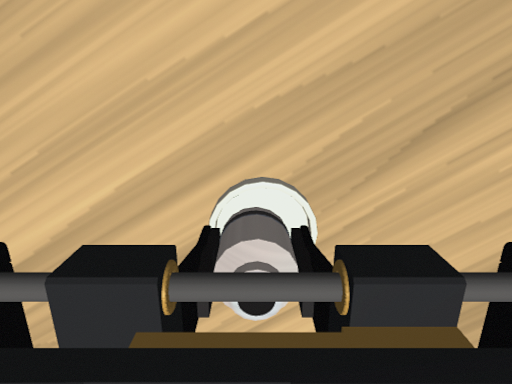

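View pics/s14.png

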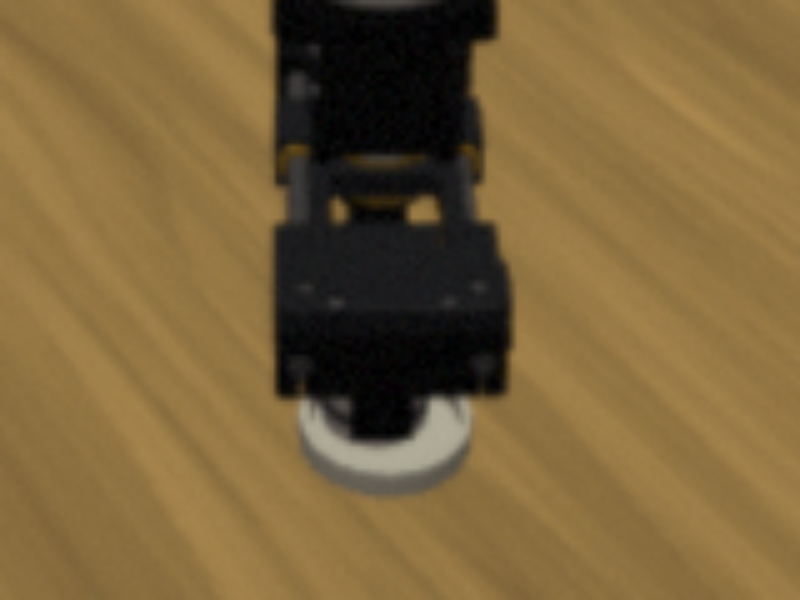

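Foot inside the cup, about 3–4 mm short in y; correct and lower to contact.

Call:
{"name": "apply_moves", "arguments": {
  "steps": [
    {"x": 1, "y": -2.5, "z": -1.5, "spin": 0},
    {"x": 0, "y": -1, "z": -2, "spin": 0},
    {"x": 0, "y": 0, "z": -1.5, "spin": 0}
  ]
}}

```text
time_s: 22.05
position: [0.3679, -0.3044, 0.0235]
tcp_rot: [[-0.51, 0.007, 0.86], [-0.86, -0.02, -0.51], [0.014, -1.0, 0.016]]
force: [-0.2, 0.7, -2.2]
opening: 0.446
```

```bash
python3 st.py
```

```text
22.05 [ 367.9 -304.4   23.5] appr [ 0.0065 -0.0202 -0.9998] jaw [-0.51  -0.86   0.014] op 38.8 F [-0.2  0.7 -2.2] [-53.  40. 112.  -1.  26.  69.]
```

Call:
{"name": "apply_moves", "arguments": {
  "steps": [
    {"x": 0, "y": 0, "z": -1.5, "spin": 0}
  ]
}}

```text
time_s: 22.15
position: [0.3679, -0.3044, 0.0229]
tcp_rot: [[-0.51, 0.007, 0.86], [-0.86, -0.021, -0.509], [0.014, -1.0, 0.016]]
force: [-2.4, 1.8, 21.1]
opening: 0.449
```

```bash
python3 st.py
```

```text
22.15 [ 367.9 -304.4   22.9] appr [ 0.0067 -0.0206 -0.9998] jaw [-0.51  -0.86   0.014] op 39.1 F [-2.4  1.8 21.1] [-53.  41. 112.  -1.  26.  69.]
```

Call:
{"name": "apply_moves", "arguments": {
  "steps": [
    {"x": 0, "y": 0, "z": 0, "spin": 0},
    {"x": 0, "y": 0, "z": 0, "spin": 0},
    {"x": 0, "y": 0, "z": 0, "spin": 0},
    {"x": 0, "y": 0, "z": 0, "spin": 0}
  ],
  "grip": 66
}}

```text
time_s: 22.55
position: [0.3687, -0.3054, 0.0245]
tcp_rot: [[-0.51, 0.009, 0.86], [-0.86, -0.024, -0.509], [0.016, -1.0, 0.02]]
force: [-0.0, -0.3, 0.6]
opening: 0.711
```

```bash
python3 st.py
python3 - <<'E'
from h import *
cv2.imwrite('pics/w15.png',imaging.capture('wrist')[:,:,::-1])
E
```

```text
22.55 [ 368.7 -305.4   24.5] appr [ 0.0091 -0.0238 -0.9997] jaw [-0.51  -0.86   0.016] op 61.9 F [-0.  -0.3  0.6] [-53.  40. 112.  -1.  26.  69.]
```

View pics/w15.png

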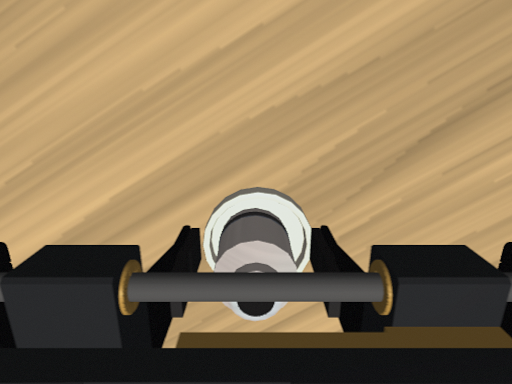

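Call:
{"name": "apply_moves", "arguments": {
  "steps": [
    {"x": 0, "y": 0, "z": 15, "spin": 0},
    {"x": 0, "y": 0, "z": 25, "spin": 0},
    {"x": 0, "y": 0, "z": 30, "spin": 0},
    {"x": 5, "y": 15, "z": 15, "spin": 0},
    {"x": 6, "y": 35, "z": 0, "spin": 0},
    {"x": 6, "y": 38, "z": 0, "spin": 0},
    {"x": 6, "y": 38, "z": 0, "spin": 0},
    {"x": 6, "y": 38, "z": 0, "spin": 0},
    {"x": 6, "y": 38, "z": 0, "spin": 0},
    {"x": 6, "y": 38, "z": 0, "spin": 0},
    {"x": 6, "y": 38, "z": 0, "spin": 0},
    {"x": 6, "y": 38, "z": 0, "spin": 0}
  ],
  "grip": 87
}}

```text
time_s: 23.8
position: [0.4243, 0.0143, 0.1128]
tcp_rot: [[-0.521, 0.016, 0.854], [-0.854, -0.03, -0.52], [0.017, -0.999, 0.03]]
force: [-0.3, -0.1, 0.2]
opening: 0.995
```

```bash
python3 st.py
```

```text
23.8 [424.3  14.3 112.8] appr [ 0.0164 -0.03   -0.9994] jaw [-0.521 -0.854  0.017] op 86.6 F [-0.3 -0.1  0.2] [-12.  28. 117.  -3.  34. 111.]
```

Call:
{"name": "apply_moves", "arguments": {
  "steps": [
    {"x": 4, "y": 35, "z": 4, "spin": 0},
    {"x": 4, "y": 35, "z": 4, "spin": 0},
    {"x": 4, "y": 28, "z": 0, "spin": 0},
    {"x": 4, "y": 18, "z": 0, "spin": 0},
    {"x": 2, "y": 8, "z": 0, "spin": 0},
    {"x": 0, "y": 0, "z": -10, "spin": 0},
    {"x": 0, "y": 0, "z": -15, "spin": 0},
    {"x": 0, "y": 0, "z": -10, "spin": 0}
  ]
}}

```text
time_s: 24.6
position: [0.4427, 0.1473, 0.085]
tcp_rot: [[-0.514, 0.02, 0.858], [-0.858, -0.029, -0.513], [0.015, -0.999, 0.033]]
force: [0.2, 0.2, -0.2]
opening: 0.999
```

```bash
python3 st.py
python3 - <<'E'
from h import *
cv2.imwrite('pics/w16.png',imaging.capture('wrist')[:,:,::-1])
E
```

```text
24.6 [442.7 147.3  85. ] appr [ 0.0203 -0.0294 -0.9994] jaw [-0.514 -0.858  0.015] op 86.9 F [ 0.2  0.2 -0.2] [  6.  33. 112.  -3.  34. 129.]
```

View pics/w16.png

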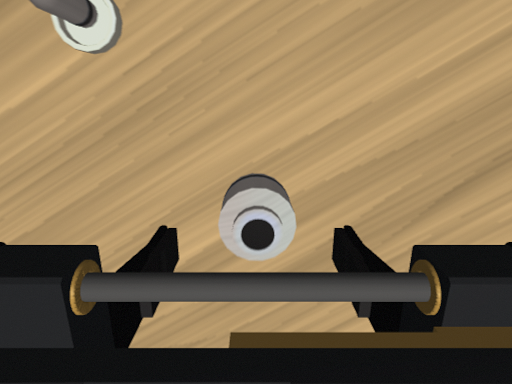

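Call:
{"name": "apply_moves", "arguments": {
  "steps": [
    {"x": -0.3, "y": 0.5, "z": -18, "spin": 0},
    {"x": -0.3, "y": 0.5, "z": -25, "spin": 0},
    {"x": -0.3, "y": 0, "z": -16, "spin": 0},
    {"x": -0.3, "y": 0, "z": -6, "spin": 0},
    {"x": -0.3, "y": 0, "z": 0, "spin": 0}
  ]
}}

```text
time_s: 25.15
position: [0.4397, 0.1438, 0.0151]
tcp_rot: [[-0.52, 0.014, 0.854], [-0.854, -0.03, -0.519], [0.019, -0.999, 0.028]]
force: [-0.3, -0.2, 0.2]
opening: 0.997
```

```bash
python3 st.py
python3 - <<'E'
from h import *
cv2.imwrite('pics/w17.png',imaging.capture('wrist')[:,:,::-1])
E
```

```text
25.15 [439.7 143.8  15.1] appr [ 0.0139 -0.0305 -0.9994] jaw [-0.52  -0.854  0.019] op 86.8 F [-0.3 -0.2  0.2] [  5.  41. 114.  -4.  24. 131.]
```

View pics/w17.png

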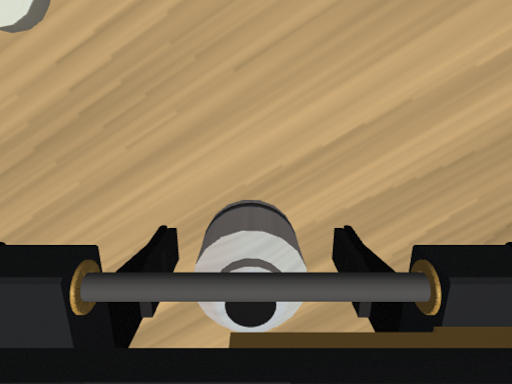

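Call:
{"name": "apply_moves", "arguments": {
  "steps": [
    {"x": 1.5, "y": 3, "z": 2, "spin": 0},
    {"x": 1, "y": 2, "z": 2, "spin": 0},
    {"x": 0, "y": 0, "z": -0.3, "spin": 0},
    {"x": 0, "y": 0, "z": -0.5, "spin": 0},
    {"x": -0.2, "y": 0, "z": -0.6, "spin": 0},
    {"x": -0.2, "y": 0, "z": -0.6, "spin": 0},
    {"x": 0, "y": 0, "z": -0.5, "spin": 0},
    {"x": 0, "y": 0, "z": 0, "spin": 0}
  ],
  "grip": 42
}}

```text
time_s: 26.0
position: [0.443, 0.1487, 0.0213]
tcp_rot: [[-0.519, 0.019, 0.855], [-0.855, -0.031, -0.518], [0.016, -0.999, 0.032]]
force: [-0.0, -0.6, -2.5]
opening: 0.588
```

```bash
python3 st.py
```

```text
26.0 [443.  148.7  21.3] appr [ 0.0193 -0.0308 -0.9993] jaw [-0.519 -0.855  0.016] op 51.2 F [-0.  -0.6 -2.5] [  6.  41. 113.  -4.  25. 131.]
```

Call:
{"name": "apply_moves", "arguments": {
  "steps": [
    {"x": 0, "y": 0, "z": 15, "spin": 0},
    {"x": 0, "y": 0, "z": 25, "spin": 0},
    {"x": 0, "y": 0, "z": 28, "spin": 0},
    {"x": 3, "y": -12, "z": 15, "spin": 0},
    {"x": 7, "y": -25, "z": 0, "spin": 0},
    {"x": 8, "y": -30, "z": 0, "spin": 0},
    {"x": 8, "y": -30, "z": 0, "spin": 0},
    {"x": 8, "y": -30, "z": 0, "spin": 0},
    {"x": 8, "y": -30, "z": 0, "spin": 0},
    {"x": 8, "y": -30, "z": 0, "spin": 0},
    {"x": 8, "y": -30, "z": 0, "spin": 0},
    {"x": 8, "y": -30, "z": 0, "spin": 0}
  ]
}}

```text
time_s: 27.2
position: [0.5028, -0.1013, 0.1005]
tcp_rot: [[-0.514, 0.005, 0.858], [-0.858, -0.025, -0.514], [0.019, -1.0, 0.017]]
force: [1.3, 0.2, -4.1]
opening: 0.589
```

```bash
python3 st.py
```

```text
27.2 [ 502.8 -101.3  100.5] appr [ 0.0051 -0.0251 -0.9997] jaw [-0.514 -0.858  0.019] op 51.2 F [ 1.3  0.2 -4.1] [-23.  33. 105.  -2.  41.  99.]
```

Remaining about +71, −257.

Call:
{"name": "apply_moves", "arguments": {
  "steps": [
    {"x": 8, "y": -30, "z": 0, "spin": 0},
    {"x": 8, "y": -30, "z": 0, "spin": 0},
    {"x": 8, "y": -30, "z": 0, "spin": 0},
    {"x": 8, "y": -30, "z": 0, "spin": 0},
    {"x": 8, "y": -30, "z": 0, "spin": 0},
    {"x": 8, "y": -30, "z": 0, "spin": 0},
    {"x": 8, "y": -25, "z": 0, "spin": 0},
    {"x": 6, "y": -18, "z": 0, "spin": 0},
    {"x": 4, "y": -12, "z": 0, "spin": 0},
    {"x": 2, "y": -5, "z": -5, "spin": 0},
    {"x": 0, "y": 0, "z": -10, "spin": 0}
  ]
}}

```text
time_s: 28.3
position: [0.5673, -0.3509, 0.0735]
tcp_rot: [[-0.52, -0.007, 0.854], [-0.854, -0.014, -0.52], [0.015, -1.0, 0.001]]
force: [-0.5, 0.4, -3.0]
opening: 0.587
```

```bash
python3 st.py
```

```text
28.3 [ 567.3 -350.9   73.5] appr [-0.0066 -0.0135 -0.9999] jaw [-0.52  -0.854  0.015] op 51.1 F [-0.5  0.4 -3. ] [-41.  44.  82.  -1.  53.  81.]
```

Call:
{"name": "apply_moves", "arguments": {
  "steps": [
    {"x": 3, "y": -3, "z": -10, "spin": 0},
    {"x": 3, "y": -3, "z": -15, "spin": 0},
    {"x": 0, "y": -1, "z": -12, "spin": 0},
    {"x": 0, "y": 0, "z": -5, "spin": 0},
    {"x": 0, "y": 0, "z": 0, "spin": 0}
  ]
}}

```text
time_s: 28.8
position: [0.5715, -0.3536, 0.0252]
tcp_rot: [[-0.517, -0.013, 0.856], [-0.856, -0.008, -0.517], [0.014, -1.0, -0.007]]
force: [-2.3, -0.9, 5.7]
opening: 0.585
```

```bash
python3 st.py
python3 - <<'E'
from h import *
cv2.imwrite('pics/w18.png',imaging.capture('wrist')[:,:,::-1])
E
```

```text
28.8 [ 571.5 -353.6   25.2] appr [-0.0133 -0.0084 -0.9999] jaw [-0.517 -0.856  0.014] op 50.9 F [-2.3 -0.9  5.7] [-41.  49.  82.  -1.  50.  81.]
```

View pics/w18.png

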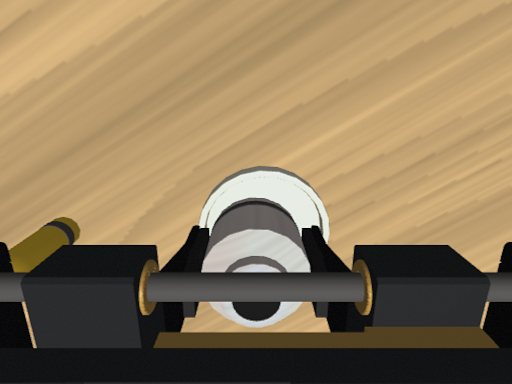

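Call:
{"name": "apply_moves", "arguments": {
  "steps": [
    {"x": 0.5, "y": -1, "z": 1.5, "spin": 0},
    {"x": 1.5, "y": -3, "z": 0, "spin": 0},
    {"x": 0, "y": -0.5, "z": -1.5, "spin": 0},
    {"x": 0, "y": 0, "z": -1.5, "spin": 0}
  ]
}}

```text
time_s: 29.25
position: [0.5738, -0.3575, 0.0251]
tcp_rot: [[-0.517, -0.013, 0.856], [-0.856, -0.008, -0.517], [0.013, -1.0, -0.007]]
force: [-5.0, 2.5, 12.3]
opening: 0.591
```

```bash
python3 st.py
```

```text
29.25 [ 573.8 -357.5   25.1] appr [-0.0132 -0.0075 -0.9999] jaw [-0.517 -0.856  0.013] op 51.4 F [-5.   2.5 12.3] [-41.  49.  81.  -1.  50.  81.]
```

Call:
{"name": "apply_moves", "arguments": {
  "steps": [
    {"x": 0, "y": 0, "z": 0, "spin": 0},
    {"x": 0, "y": 0, "z": 0, "spin": 0},
    {"x": 0, "y": 0, "z": 0, "spin": 0},
    {"x": 0, "y": 0, "z": 0, "spin": 0},
    {"x": 0, "y": 0, "z": 0, "spin": 0}
  ],
  "grip": 80
}}

```text
time_s: 29.75
position: [0.5754, -0.3588, 0.0272]
tcp_rot: [[-0.517, -0.009, 0.856], [-0.856, -0.011, -0.517], [0.014, -1.0, -0.002]]
force: [-0.1, -0.3, 0.3]
opening: 0.894
```

Call:
{"name": "apply_moves", "arguments": {
  "steps": [
    {"x": 0, "y": 0, "z": 10, "spin": 0},
    {"x": 0, "y": 0, "z": 20, "spin": 0},
    {"x": 0, "y": 0, "z": 30, "spin": 0},
    {"x": 0, "y": 0, "z": 30, "spin": 0},
    {"x": -10, "y": 0, "z": 30, "spin": 0},
    {"x": -20, "y": 0, "z": 30, "spin": 0},
    {"x": -30, "y": 0, "z": 30, "spin": 0},
    {"x": -30, "y": 0, "z": 10, "spin": 0},
    {"x": -30, "y": 0, "z": 0, "spin": 0},
    {"x": -10, "y": 0, "z": 0, "spin": 0},
    {"x": 0, "y": 0, "z": 0, "spin": 0}
  ]
}}

```text
time_s: 30.85
position: [0.4418, -0.3581, 0.2306]
tcp_rot: [[-0.515, -0.004, 0.857], [-0.857, -0.017, -0.515], [0.017, -1.0, 0.006]]
force: [0.0, -0.3, -0.5]
opening: 0.918
```

```bash
python3 st.py
python3 - <<'E'
from ov import *
for c in('top','side'): cv2.imwrite(f'pics/{c}20.png',imaging.capture(c)[:,:,::-1])
est={k:v for k,v in EST.items()}
crops('top',['cup_narrowest','cup_second','cup_third','cup_widest','eyepiece_short','eyepiece_tall'],'pics/ov20.png',k=5,w=30)
crops('side',['cup_narrowest','cup_second','cup_third','cup_widest','eyepiece_short','eyepiece_tall'],'pics/os20.png',k=4,w=40)
E
```

```text
30.85 [ 441.8 -358.1  230.6] appr [-0.0039 -0.0172 -0.9998] jaw [-0.515 -0.857  0.017] op 79.8 F [ 0.  -0.3 -0.5] [-50.  26.  91.  -1.  63.  72.]
```

View pics/top20.png

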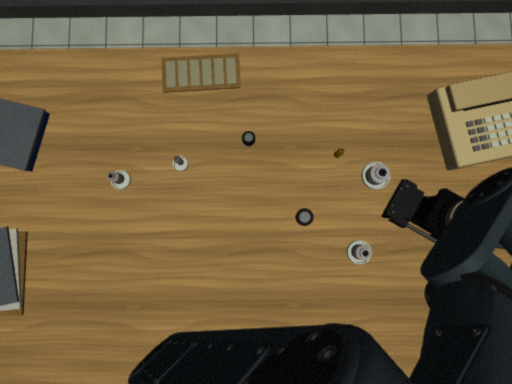

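View pics/ov20.png

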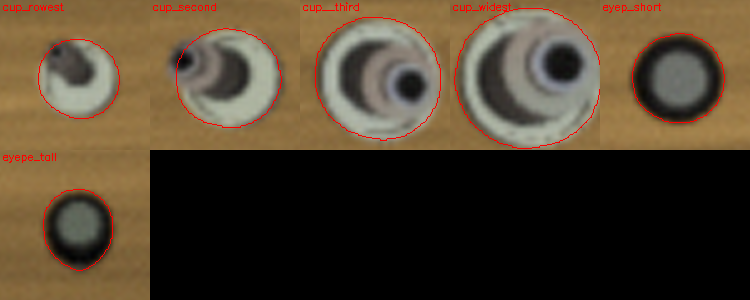

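View pics/os20.png

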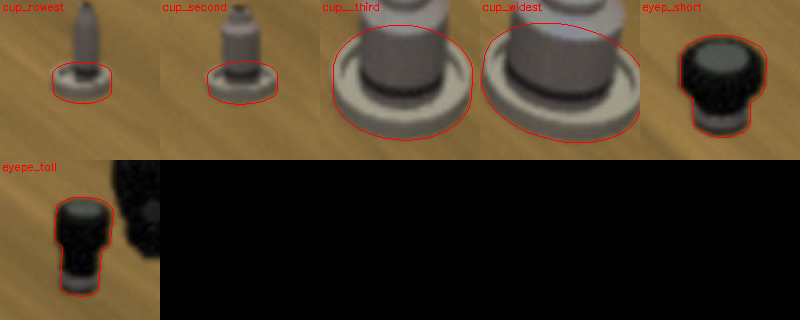

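View pics/side20.png

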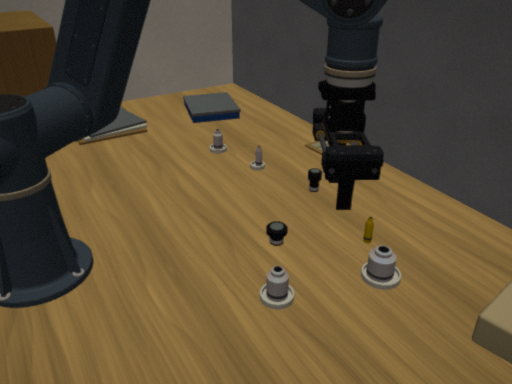

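All four objectives stand upright in their cups, the eyepieces have not moved, and the arm is clear.

```bash
python3 -c "
from rig import job
print(job.hand_in())"
```

```text
the job is handed in; nothing more can be done
None
```

All four objectives stand upright on the floors of their own cups, narrowest to widest. I placed them in that order and handed the job in at about 31 s of the 112 s allowed.

- **Final check:** The last top and side pictures show each objective inside its matching cup. Both eyepieces still line up with their originally measured outlines, the yellow look-alike was not touched, and the gripper was open and well clear.
- **Placing forces:** As each objective was set down, the wrist force peaked at about 4–21 N. The heights at contact matched a foot on the cup floor.
- **Tool tilt:** The tool slowly drifted out of vertical, up to about 3.5°, and the moves could not correct it. I offset it by turning the narrowest objective about half a turn while carrying it, and the tilt did no harm to the result.
- **Regrip:** I had first gripped the second objective too low for the fingers to clear the cup rim. I opened, gripped about 6 mm higher, and then placed it.

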